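# Seat the burner cap by feel

## Task

One burner of the stove is missing its cap, which was left to dry on the copper tumbler: pick the cap up, lower its stem into the well of the open burner, find the hidden socket hole and push the stem fully home so that the cap sits flat on the burner, then let go. The hole is not quite in the middle and the cap covers it, but sweeping the stem in a widening spiral over the floor of the well will make it drop in. Do not drop the cap from a height, and leave the tumbler, pot, pot lid, funnel and turner where they are.

Things in the scene. Friction and masses are not known exactly. Their poses are not given: they have to be found in the camera images.
- cap: Burner cap, one rigid piece, about 160 g, upright on the tumbler's rim, stem inside. Bottom up: brass stem 12 mm diameter, 20 mm long, foot chamfered 1.5 mm; dark steel disc 62 mm diameter, 6 mm thick; dark round upright boss 36 mm diameter, 20 mm tall, to be gripped. Origin: centre of the stem's foot, z up the stem; disc underside at z 20 mm, disc top at 26 mm, boss top at 46 mm.
- burner: Open burner, fixed: aluminium drum 92 mm diameter, 30 mm high, with a round well in its top, 40 mm diameter, 6 mm deep. Origin: centre of its underside, on the hob (z = 0). Rim at z 30 mm. Cap home: stem's foot at z 10 mm, disc flat on the rim, off-centre as the hole is. Three like burners, at least 140 mm away, already wear caps (tops at 56 mm); the open one may be at any of the four places.
- well_floor (a point): Middle of the floor of the open burner's well, on the drum's axis, 24 mm above the hob: a hard smooth dark steel plate, screwed in off-centre, with one blind hole, 14 mm diameter, 18 mm deep, mouth chamfered 1 mm. The hole's centre lies up to 6 mm from this point in x and up to 6 mm in y (8.5 mm at the corners); no reading gives it, it must be felt for.
- tumbler: Loose copper-coloured tumbler, 56 mm across the rim, 55 mm high, 180 g, standing on the worktop to the left or right of the burners; the cap's disc lies on its rim. Origin at the centre of its underside. Leave it standing in place.
- funnel: Loose red plastic funnel standing wide mouth down, 100 mm across, 95 mm high. Origin at the centre of its underside. Bystander.
- pot: Loose dented aluminium pot, 166 mm across, 110 mm high, two loop handles. Origin at the centre of its underside. Bystander.
- pot_lid: Loose steel pot lid with a black knob, lying flat, 168 mm across, 38 mm high. Origin at the centre of its underside. Bystander.
- turner: Loose slotted wooden turner, 295 mm long, 64 mm wide, 10 mm thick, lying flat on the far side of the burners. Origin on its underside, on the handle 40 mm from the blade; x axis from handle to blade. Bystander.
Mind the look-alikes: they are no part of the job. Leave any blue, brown or red look-alike of the burner alone.

How it is judged:
By the outcome, as a careful person would: the job done as asked, in the order asked, and still so for the second after the job is handed in, with the robot touching nothing.
It also fails if it takes over 51 s, if anything falls off the work surface, if the arm or the gripper's body presses on something with over 40 N, if the wrist force passes 120 N, or if a joint passes its speed limit or range.

## Robot

A 6-joint arm with a two-finger parallel gripper is mounted at the origin on the work surface. World frame = base frame: x ahead of the robot, y to its left, z up, the work surface at z = 0. Lengths are in mm, angles in rad, forces in N, time in s.
With the tool pointing down it reaches from about 300 to 750 mm from the base axis. Payload 8.5 kg.
Tool frame: the origin (TCP) lies midway between the tips of the shut fingers; the grasp point (between the pads) lies manip.tcp_to_grasp behind it (manip.tcp_to_grasp is the distance from the TCP to the grasp point, in mm); x points along the fingers, y is the direction in which the jaws open and shut, and the axes are right-handed (so a half turn about x gives the same grasp; the last joint's range is limited). The gripper opens to 85 mm and grips with 20 to 120 N. Pads are 22 mm wide; open, the fingers measure 114 mm over their backs; the gripper's body (76 mm by 85 mm) begins 54 mm behind the grasp point. The pads swing forward as they close: fully open they stand 13 mm farther back than shut.
Start: joints at [0.953, 0.381, 1.297, -0, 1.464, -0.215], TCP at [215.587, 505.967, 231.322] pointing down, gripper open.
Joint ranges: [-3.11, 3.11], [-0.89, 2.33], [0.22, 2.48], [-1.42, 4.56], [0.17, 2.85], [-2.88, 2.88]. Speed limits (rad/s): [2.39, 2.39, 3.14, 3.14, 3.14, 3.14].

## Interface

Orientations are given as [roll, pitch, yaw] about the fixed x, y, z axes, in that order (R = Rz(yaw) Ry(pitch) Rx(roll)).
In Python, from rig import observe, grab_frame, workorder, manip gives the robot as it stands. The module is installed in compiled form; this text tells all that it offers.
- The arm moves only by the shell command python3 -m handwheel 'ROWS' [FORCE]. ROWS is a JSON object of lists of equal length, an entry for each row: "translation": the shift along the tool's x, y, z as a fraction of full scale, a list of three; "twist": the turn about the tool's x as a fraction of full scale; "claw": the opening, from 0 (shut) to 1 (fully open). A call has 1 to 8 rows; each row shifts and turns the pose as measured when the row begins, along the tool's axes as they then stand; what a row does not reach is not made up. Full scale, the value 1, is 500 mm for a shift and 1.5 rad for a turn. A row lasts 1/8 s, in which the tool goes at most 62.5 mm and 10.7 degrees, less where a joint would pass 70% of its speed; a pose out of reach is approached as far as the arm can. A call with a number of a shift or a turn outside -1 to 1 is refused whole. A call with a gripper value outside its range is refused whole. The fingers move at their own pace and stop on an object; FORCE is the grip in N (left out, the last holds). Time passes only in rows, so rows that do not move let the fingers close. It gives the time, the measured TCP pose, the force and the opening at its end, in the units of the state.
- observe(): the state, without advancing time (a new reading comes with each control period).
- grab_frame(name): name is "scene" or "top" or "wrist"; returns a dict with "image" (480x640x3 uint8, red, green, blue), "K" (3x3 intrinsics, pixels), "extrinsics" (4x4, takes a point from world to camera coordinates); the wrist camera has in their place "hand_eye" (4x4, takes a point from camera to tool coordinates, whose origin is the TCP and whose axes are the tool frame's). Camera axes: x right, y down, z forward; pixel columns grow to the right and rows downward; lengths in mm; the calibration is good to about 2 mm. A picture is of the moment at which its call begins: read the wrist's pose just before it. There is no depth.
- workorder.hand_in(): hands the job in, once; it reports no verdict.
The state is a dict: "time": time; "joint_positions": joint angles; "qd": joint speeds; "tau": joint torques, N m; "ee_pos": TCP position; "orientation": TCP orientation; "ft_force": force on the tool from outside, world axes, zero at the start; "ft_torque": the same for the moment, N m; "gripper_width": opening from 0.0 (shut) to 1.0 (fully open).
Only numpy, scipy, OpenCV 4.12 (cv2) and the standard library are available. Lean on these libraries where they do the work, as an engineer would, in place of code of your own. Each camera call takes 0.05 s, during which the arm holds its last target. There are 200 camera calls.

## Working session

There is one attempt and no reset: what is moved stays moved. The work goes in short steps, Python scripts to look and compute and a shell command to move; the robot and the scene stay as the last step left them, time stands still between calls to the robot, and variables do not carry over. Pictures are saved under pics/ and viewed, about 8 in all and at most 12, crops included, and the job is handed in when it is done.

```bash
mkdir -p pics; python3 - <<'E'
from rig import observe, grab_frame, manip
import cv2,numpy as np
s=observe();print(s, manip.tcp_to_grasp)
for n in("scene","top","wrist"):
    f=grab_frame(n);cv2.imwrite(f"pics/{n}0.png",f["image"][:,:,::-1])
    np.savez(f"pics/{n}0.npz",**f)
    print(n,f["K"].tolist(),np.round(f.get("extrinsics",f.get("hand_eye")),4).tolist())
E
```

```text
{'time': 0.0, 'joint_positions': array([ 9.52699522e-01,  3.81205892e-01,  1.29825312e+00, -1.89675690e-05,
        1.46357034e+00, -2.15285294e-01]), 'qd': array([ 0.00030437,  0.00141946, -0.00019247, -0.00057386, -0.00010856,
       -0.00060671]), 'tau': array([ 1.83960387e-04, -4.48450649e+01, -2.31282020e+01, -1.35906093e-04,
        4.68558297e-03, -5.09124902e-05]), 'ee_pos': array([215.43482982, 505.74347069, 230.70903284]), 'orientation': array([-1.77295804,  1.56935951, -2.1757675 ]), 'ft_force': array([-0.3118619 ,  0.11549336,  0.7112469 ]), 'ft_torque': array([-0.02759734, -0.07587009,  0.03995932]), 'gripper_width': 1.0054752456343863} 18.700000000000003
scene [[593.1730054639648, 0.0, 325.8775474524925], [0.0, 593.1730054639648, 240.72585357498548], [0.0, 0.0, 1.0]] [[0.2371, 0.9715, -0.0022, -159.3218], [0.7574, -0.1862, -0.6259, -436.9646], [-0.6084, 0.1467, -0.7799, 1636.671], [0.0, 0.0, 0.0, 1.0]]
top [[595.5941038774348, 0.0, 315.35109137934154], [0.0, 595.5941038774348, 233.59481302797892], [0.0, 0.0, 1.0]] [[0.0158, -0.9999, -0.0021, 3.5804], [-0.9959, -0.0155, -0.0893, 590.4529], [0.0893, 0.0035, -0.996, 1438.4983], [0.0, 0.0, 0.0, 1.0]]
wrist [[363.3186268078175, 0.0, 321.72327712117993], [0.0, 363.3186268078175, 239.48958851952952], [0.0, 0.0, 1.0]] [[-0.0007, -0.2827, 0.9592, -142.6221], [1.0, 0.0005, 0.0009, 0.9856], [-0.0008, 0.9592, 0.2827, -72.0023], [0.0, 0.0, 0.0, 1.0]]
```

View pics/top0.png

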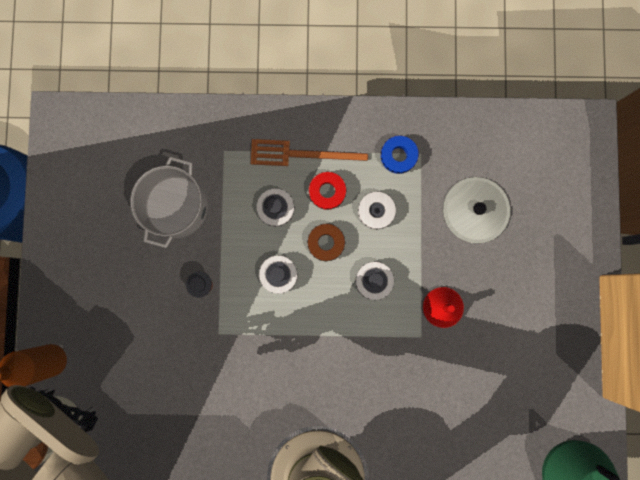

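View pics/scene0.png

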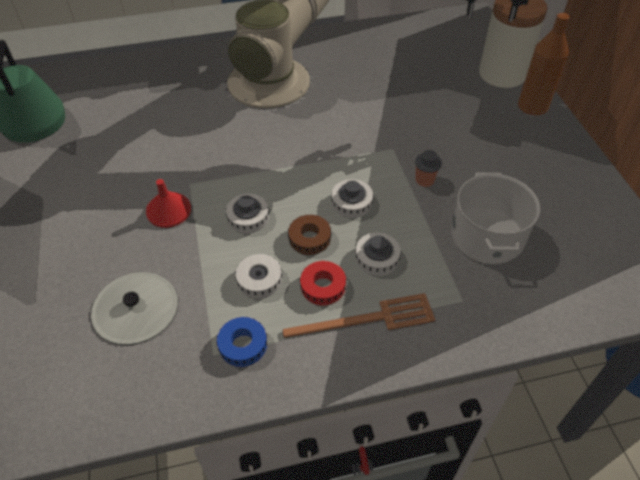

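The open burner is at about top (376,210) / scene (259,273). The cap on the tumbler is at top (199,283) / scene (428,160). Next I measure both.

```bash
cat > h.py <<'E'
import numpy as np,cv2
from scipy.spatial.transform import Rotation as Ro
from rig import observe,grab_frame,manip
def ray(f,uv,s=None):
    d=np.linalg.inv(f["K"])@[uv[0],uv[1],1.]
    if s is None:
        E=f["extrinsics"];R=E[:3,:3].T;return -R@E[:3,3],R@d
    H=f["hand_eye"];R=Ro.from_euler("xyz",s["orientation"]).as_matrix()
    return s["ee_pos"]+R@H[:3,3],R@H[:3,:3]@d
def plane(f,uv,z,s=None):
    o,d=ray(f,uv,s);return o+d*(z-o[2])/d[2]
def circ(pts): # least-squares circle
    A=np.c_[2*pts,np.ones(len(pts))];x=np.linalg.lstsq(A,(pts**2).sum(1),rcond=None)[0]
    return x[:2],np.sqrt(x[2]+x[:2]@x[:2])
def tool(target,s=None):
    "tool-frame delta, in fractions of full scale"
    s=s or observe();R=Ro.from_euler("xyz",s["orientation"]).as_matrix()
    return R.T@(np.asarray(target)-s["ee_pos"])/500
E
python3 - <<'E'
from h import *
f=dict(np.load("pics/top0.npz"));g=dict(np.load("pics/scene0.npz"))
print("burner top rough",plane(f,(376.5,210),30),"scene",plane(g,(259,272),30))
print("cap top boss rough",plane(f,(199,283),81),"scene",plane(g,(428,158),81))
R=Ro.from_euler("xyz",observe()["orientation"]).as_matrix();print(R.round(3))
a=f["image"][165:255,330:425,::-1];b=f["image"][250:320,160:240,::-1];c=g["image"][235:310,220:300,::-1];d=g["image"][135:200,395:465,::-1]
z=lambda i:cv2.resize(i,(400,300),interpolation=cv2.INTER_CUBIC)
cv2.imwrite("pics/c1.png",np.vstack([np.hstack([z(a),z(b)]),np.hstack([z(c),z(d)])]))
E
```

```text
burner top rough [ 650.66132735 -136.77771357   30.        ] scene [ 652.11788112 -133.96979712   30.        ]
cap top boss rough [464.56213933 284.32380199  81.        ] scene [469.15810372 285.37306765  81.        ]
[[-0.001  0.392  0.92 ]
 [-0.001  0.92  -0.392]
 [-1.    -0.001 -0.   ]]
```

View pics/c1.png

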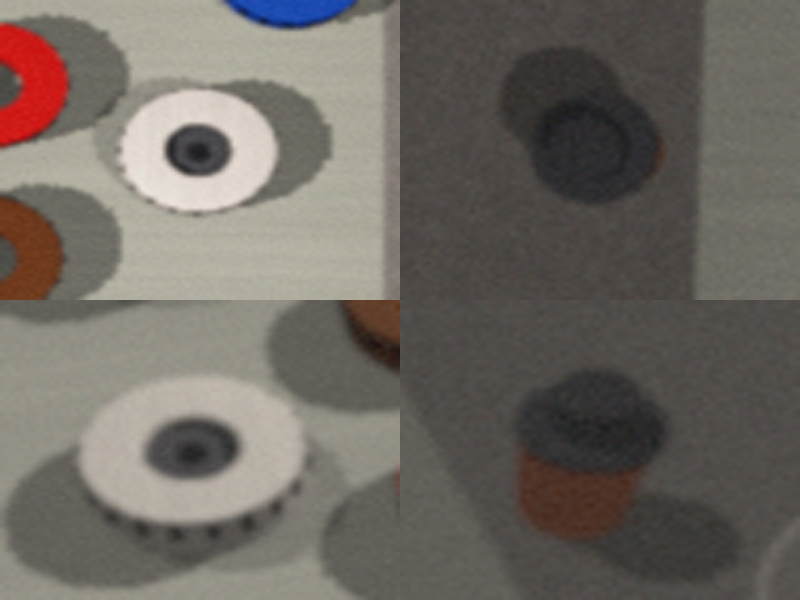

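The crops show the open white drum with its dark well (one darker spot in it). They also show the dark cap upright on the copper tumbler. Now to a viewpoint above the cap.

```bash
python3 - <<'E'
from h import *
f=dict(np.load("pics/top0.npz"));g=dict(np.load("pics/scene0.npz"))
print(plane(f,(197,283.4),81),plane(f,(199.4,284.5),61),plane(g,(429.6,154.5),81))
print(tool([467,285,190]).round(3))
E
```

```text
[463.55122021 288.99596314  81.        ] [461.08654273 287.19054636  61.        ] [459.24901196 292.76408041  81.        ]
[ 0.082 -0.209  0.636]
```

```bash
python3 -m handwheel '{"translation":[[0.014,-0.034,0.104],[0.014,-0.034,0.104],[0.014,-0.034,0.104],[0.014,-0.034,0.104],[0.014,-0.034,0.104],[0.014,-0.034,0.104],[0,0,0]],"twist":[0,0,0,0,0,0,0],"claw":[1,1,1,1,1,1,1]}' 80
python3 - <<'E'
from h import *
s=observe();f=grab_frame("wrist");cv2.imwrite("pics/w1.png",f["image"][:,:,::-1]);np.savez("pics/w1.npz",pos=s["ee_pos"],ori=s["orientation"],**f)
print(s["ee_pos"],s["orientation"],tool([462,289,190],s),s["joint_positions"])
E
```

```text
time: 1.02
ee_pos: [469.5, 283.4, 185.7]
orientation: [-2.318, 1.568, -2.718]
ft_force: [-0.6, 0.1, 1.0]
gripper_width: 0.997
[469.48263945 283.36315827 185.74885677] [-2.31813752  1.56774642 -2.71820624] [-0.00847476  0.00453576 -0.01819202] [ 3.27231057e-01  4.16187662e-01  1.37783598e+00 -3.00057381e-04
  1.35060484e+00 -8.43430568e-01]
```

View pics/w1.png

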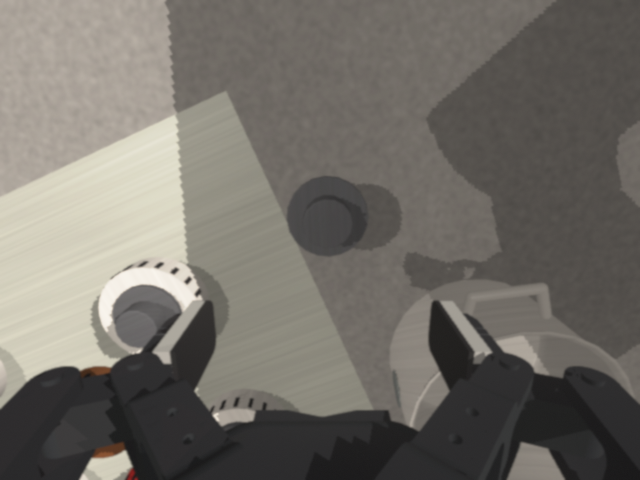

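The cap disc is centred near (327,216) with r≈39, and the boss top is near (328,220). The pot is clear of the gripper's path.

```bash
python3 - <<'E'
from h import *
f=dict(np.load("pics/w1.npz"));s=dict(ee_pos=f["pos"],orientation=f["ori"])
print(plane(f,(327,216),61,s),plane(f,(328.5,220),81,s), plane(f,(366,216),61,s))
g=cv2.cvtColor(f["image"],cv2.COLOR_RGB2GRAY);v=g[140:300,250:400]
cv2.imwrite("pics/w1c.png",cv2.resize(cv2.convertScaleAbs(v,alpha=2),(800,600)[:2] if 0 else (640,600)))
print(Ro.from_euler("xyz",f["ori"]).as_matrix().round(3))
b=plane(f,(327,216),61,s)
print(tool([b[0],b[1],120],s))
E
```

```text
[460.45481642 292.52875535  61.        ] [459.27565178 293.8866713   81.        ] [471.85910397 319.58156555  61.        ]
[[-0.003  0.389  0.921]
 [-0.001  0.921 -0.389]
 [-1.    -0.002 -0.002]]
[ 0.13152434  0.01014552 -0.02349691]
```

View pics/w1c.png

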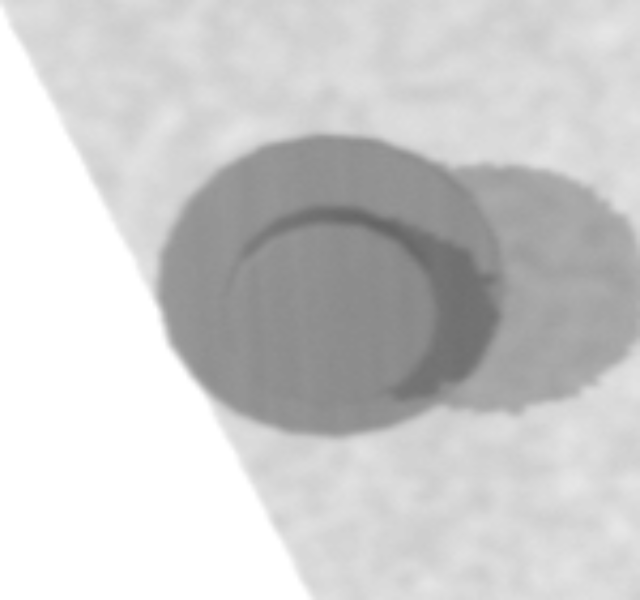

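```bash
python3 -m handwheel '{"translation":[[0.04,0.0105,-0.0237],[0.06,0,0],[0.03,0,0],[0,0,0],[0,0,0]],"twist":[0,0,0,0,0],"claw":[1,1,1,1,1]}' 80
python3 -c "
from h import *
print(tool([460.6,292.8,62])*500)"
```

```text
time: 1.7
ee_pos: [455.3, 298.2, 121.2]
orientation: [3.142, 1.569, 2.749]
ft_force: [0.3, -0.6, 0.7]
gripper_width: 1.004
[59.1653447  -3.00538242  7.09855797]
```

```bash
python3 -m handwheel '{"translation":[[0.02,-0.003,0.007],[0.02,-0.001,0.003],[0,0,0],[0,0,0]],"twist":[0,0,0,0],"claw":[1,1,1,1]}' 80
python3 -c "
from h import *
print(tool([460.6,292.8,62])*500)"
```

```text
time: 2.2
ee_pos: [459.6, 294.6, 100.9]
orientation: [1.941, 1.569, 1.549]
ft_force: [-0.1, -0.2, -0.1]
gripper_width: 1.0
[38.93224729 -1.35355568  1.59475734]
```

```bash
python3 -m handwheel '{"translation":[[0.02,-0.002,0.002],[0.02,-0.001,0.001],[0.02,0,0],[0.01,0,0],[0,0,0],[0,0,0]],"twist":[0,0,0,0,0,0],"claw":[1,1,1,1,1,1]}' 80
python3 -c "
from h import *
print(tool([460.6,292.8,62])*500)"
```

```text
time: 2.95
ee_pos: [460.5, 292.5, 63.3]
orientation: [2.219, 1.569, 1.826]
ft_force: [-0.5, 0.4, 0.8]
gripper_width: 1.002
[ 1.25929533  0.31976183 -0.01947207]
```

```bash
python3 -m handwheel '{"translation":[[0.001,0,0],[0,0,0],[0,0,0],[0,0,0],[0,0,0],[0,0,0]],"twist":[0,0,0,0,0,0],"claw":[0.5,0.5,0.5,0.5,0.5,0.5]}' 80
python3 -m handwheel '{"translation":[[0,0,0],[0,0,0],[0,0,0],[0,0,0]],"twist":[0,0,0,0],"claw":[0,0,0,0]}' 80
```

```text
time: 3.7
ee_pos: [460.8, 292.7, 63.5]
orientation: [1.417, 1.569, 1.025]
ft_force: [0.4, -0.3, -0.8]
gripper_width: 0.501
time: 4.2
ee_pos: [460.8, 292.5, 63.9]
orientation: [1.238, 1.569, 0.846]
ft_force: [-1.1, -0.2, 1.1]
gripper_width: 0.392
```

```bash
python3 -m handwheel '{"translation":[[-0.01,0,0],[-0.02,0,0],[-0.04,0,0],[-0.06,0,0],[-0.06,0,0],[-0.03,0,0],[0,0,0],[0,0,0]],"twist":[0,0,0,0,0,0,0,0],"claw":[0,0,0,0,0,0,0,0]}' 80
python3 - <<'E'
from h import *
s=observe();f=grab_frame("wrist");t=grab_frame("top")
np.savez("pics/w2.npz",pos=s["ee_pos"],ori=s["orientation"],**f)
a=cv2.resize(f["image"][240:480,180:500],(480,360));b=cv2.resize(t["image"][230:330,150:300],(320,213));b=cv2.copyMakeBorder(b,0,147,0,0,0)
cv2.imwrite("pics/w2.png",np.hstack([a,b])[:,:,::-1]);print(s["gripper_width"],s["ft_force"],s["ee_pos"])
E
```

```text
time: 5.2
ee_pos: [460.0, 292.3, 179.4]
orientation: [1.483, 1.569, 1.091]
ft_force: [-0.8, -0.5, -2.3]
gripper_width: 0.387
0.3872888507040346 [-0.7674883  -0.49493347 -2.31891803] [460.03109675 292.27875049 179.44695362]
```

View pics/w2.png

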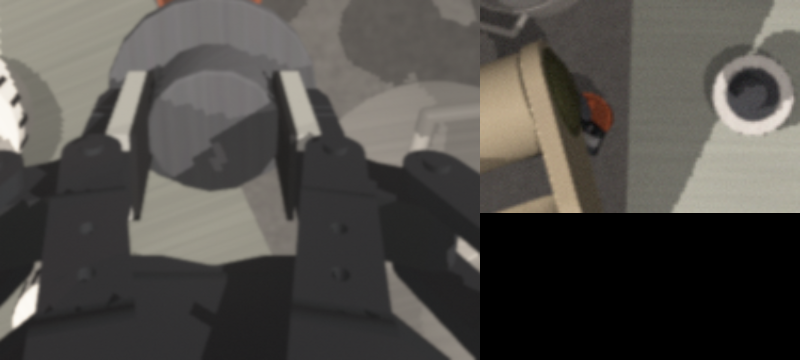

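The cap is held upright with the boss top at about wrist pixel (321,327), and the tumbler is still in place in the top view. Next, carry it past the burner.

```bash
python3 -m handwheel '{"translation":[[-0.005,-0.035,0.047],[-0.005,-0.06,0.08],[0,-0.065,0.089],[0,-0.065,0.089],[0,-0.065,0.089],[0,-0.065,0.089],[0,-0.065,0.089],[0,-0.06,0.08]],"twist":[0,0,0,0,0,0,0,0],"claw":[0,0,0,0,0,0,0,0]}' 80
python3 -c "
from h import *
f=dict(np.load('pics/w2.npz'));s=dict(ee_pos=f['pos'],orientation=f['ori']);R=Ro.from_euler('xyz',f['ori']).as_matrix()
p=plane(f,(321.3,326.7),f['pos'][2]+17,s);print('boss in tool',R.T@(p-f['pos']))
print(tool([704,-114,185]))"
```

```text
time: 6.3
ee_pos: [673.5, -61.6, 176.7]
orientation: [-3.026, 1.56, 2.871]
ft_force: [-0.6, -0.3, -1.2]
gripper_width: 0.387
boss in tool [-16.99817161   0.97185354   0.30520649]
[-0.01754241 -0.07421702  0.0957768 ]
```

```bash
python3 -m handwheel '{"translation":[[-0.01,-0.04,0.05],[-0.005,-0.02,0.02],[0,0,0],[0,0,0],[0,0,0]],"twist":[0,0,0,0,0],"claw":[0,0,0,0,0]}' 80
python3 - <<'E'
from h import *
s=observe();f=grab_frame("wrist");cv2.imwrite("pics/w3.png",f["image"][:,:,::-1]);np.savez("pics/w3.npz",pos=s["ee_pos"],ori=s["orientation"],**f)
print(Ro.from_euler("xyz",s["orientation"]).as_matrix().round(4),s["ee_pos"])
# white rim: bright mask, component nearest the rough burner
R=Ro.from_euler("xyz",s["orientation"]).as_matrix();H=f["hand_eye"]
c=H[:3,:3].T@(R.T@(np.array([651,-135,30])-s["ee_pos"])-H[:3,3]);c=f["K"]@c;c=c[:2]/c[2];print("expected px",c)
E
```

```text
time: 6.92
ee_pos: [694.4, -104.1, 179.8]
orientation: [-3.064, 1.554, 2.832]
ft_force: [0.4, 0.3, -1.2]
gripper_width: 0.389
[[-0.0165  0.378   0.9256]
 [ 0.0053  0.9258 -0.378 ]
 [-0.9999 -0.0013 -0.0172]] [ 694.43694609 -104.10184939  179.79732928]
expected px [264.79371258 191.67190905]
```

View pics/w3.png

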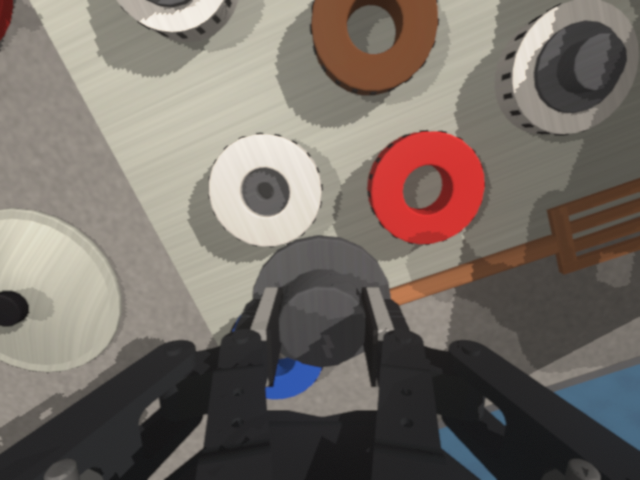

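The open burner's rim is centred near (265,190), with the well and a darker spot inside. I'll fit the circles in the image.

```bash
python3 - <<'E'
from h import *
f=dict(np.load("pics/w3.npz"));s=dict(ee_pos=f["pos"],orientation=f["ori"])
g=cv2.cvtColor(f["image"],cv2.COLOR_RGB2GRAY)
w=cv2.resize(g[155:225,230:300],(280,280),interpolation=cv2.INTER_CUBIC)
def fit(mask,z,pt):
    cs,_=cv2.findContours(mask.astype(np.uint8),cv2.RETR_CCOMP,cv2.CHAIN_APPROX_NONE)
    for c in cs:
        c=c[:,0,:]
        if len(c)<15: continue
        P=np.array([plane(f,p,z,s)[:2] for p in c.astype(float)]);x,r=circ(P)
        if np.hypot(*(x-pt))<15: print(z,x.round(2),r.round(2),len(c),np.abs(np.hypot(*(P-x).T)-r).std().round(2))
hsv=cv2.cvtColor(f["image"],cv2.COLOR_RGB2HSV)
print("rows",g[189,235:300:2],"cols",g[158:225:2,265], g[189,205:235:2])
bp=np.array([651,-135.])
m=np.zeros_like(g);m[120:236,200:330]=g[120:236,200:330]
for t in (185,200): print("rim",t);fit(m>t,30,bp)
k=np.zeros_like(g);k[160:220,235:297]=1
for t in (110,130,150): print("well",t);fit((g<t)&(k>0),30,bp)
for t in (50,60,70): print("spot",t);fit((g<t)&(k>0),24,bp)
cv2.imwrite("pics/well.png",np.hstack([cv2.resize(cv2.convertScaleAbs(w,alpha=a),(400,400)) for a in(1,2.2)]))
E
```

```text
rows [226 224 210 150  96  94 100 100  99  99  93  78  63  64  65  64  64  64
  66  81  97  99  95  78  74  74  78 150 214 224 226 224 222] cols [229 228 226 224 193  95  76  83  90  99 101  99  77  65  64  64  64  64
  63  62  74  98 100 100 100  99  97  97 111 178 223 219 219 218] [128 130 187 223 224 223 223 224 224 224 225 224 223 225 226]
rim 185
30 [ 639.72 -133.8 ] 48.61 463 3.31
30 [ 651.06 -134.84] 20.61 144 0.18
rim 200
30 [ 649.12 -134.17] 43.51 316 1.26
30 [ 651.04 -134.84] 20.92 145 0.15
well 110
30 [ 650.86 -134.43] 18.38 131 0.19
well 130
30 [ 650.91 -134.64] 18.82 133 0.18
well 150
30 [ 650.96 -134.7 ] 19.22 135 0.16
spot 50
spot 60
spot 70
24 [ 650.16 -135.57] 5.57 39 0.27
```

View pics/well.png

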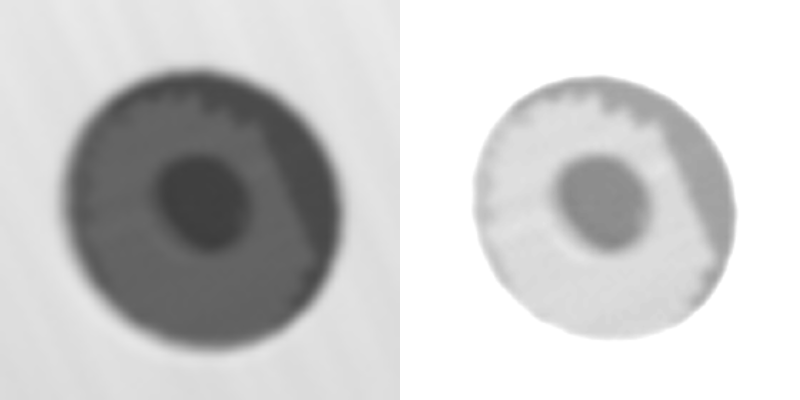

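Well centre is about (651.0,-134.8). The dark spot is near the centre, but I'm not trusting it as the hole. Moving over it.

```bash
python3 -m handwheel '{"translation":[[0.03,-0.025,-0.015],[0.04,-0.035,-0.022],[0.04,-0.02,-0.013],[0.02,-0.01,-0.006],[0,0,0],[0,0,0]],"twist":[0,0,0,0,0,0],"claw":[0,0,0,0,0,0]}' 80
python3 -c "
from h import *
s=observe();print(Ro.from_euler('xyz',s['orientation']).as_matrix().round(4))
print(tool([650.8,-135.8,80]))"
```

```text
time: 7.72
ee_pos: [650.2, -131.7, 116.5]
orientation: [-3.099, 1.558, 2.802]
ft_force: [0.4, -0.0, -0.6]
gripper_width: 0.387
[[-1.170e-02  3.734e-01  9.276e-01]
 [ 4.100e-03  9.277e-01 -3.734e-01]
 [-9.999e-01 -5.000e-04 -1.240e-02]]
[ 0.07294033 -0.00704388  0.00507941]
```

```bash
python3 -m handwheel '{"translation":[[0.02,-0.005,0.004],[0.03,-0.002,0.002],[0.02,0,0],[0,0,0],[0,0,0]],"twist":[0,0,0,0,0],"claw":[0,0,0,0,0]}' 80
python3 -c "
from h import *
s=observe();print(s['ee_pos'],tool([650.9,-135.8,60])*500)"
```

```text
time: 8.35
ee_pos: [652.1, -135.8, 79.2]
orientation: [-3.104, 1.559, 2.798]
ft_force: [-1.1, -0.4, -0.5]
gripper_width: 0.39
[ 652.10294466 -135.83469925   79.1800455 ] [19.19212017 -0.40757126 -0.90489464]
```

```bash
python3 -m handwheel '{"translation":[[0.012,-0.001,-0.002],[0.012,0,0],[0.008,0,0],[0,0,0],[0,0,0]],"twist":[0,0,0,0,0],"claw":[0,0,0,0,0]}' 80
python3 -m handwheel '{"translation":[[0.004,0,0],[0.004,0,0],[0,0,0]],"twist":[0,0,0],"claw":[0,0,0]}' 80
python3 -c "
from h import *
s=observe();print(s['ee_pos'],s['ft_force'],tool([650.9,-135.8,53])*500)"
```

```text
time: 8.98
ee_pos: [651.0, -135.9, 62.7]
orientation: [-3.101, 1.56, 2.8]
ft_force: [0.0, 0.1, -1.3]
gripper_width: 0.389
time: 9.35
ee_pos: [651.0, -135.9, 58.7]
orientation: [-3.101, 1.561, 2.8]
ft_force: [0.3, -0.3, -1.8]
gripper_width: 0.387
[ 651.04771595 -135.93458686   58.70863955] [ 0.3224111  -0.25185275 -1.75675014] [ 5.71020624  0.07219111 -0.12973922]
```

```bash
python3 -m handwheel '{"translation":[[0.004,0,0],[0.004,0,0],[0.002,0,0],[0,0,0]],"twist":[0,0,0,0],"claw":[0,0,0,0]}' 80
python3 -m handwheel '{"translation":[[0.004,0,0],[0.004,0,0]],"twist":[0,0],"claw":[0,0]}' 80
```

```text
time: 9.85
ee_pos: [651.0, -136.0, 53.3]
orientation: [-3.096, 1.561, 2.806]
ft_force: [0.7, -0.2, -1.7]
gripper_width: 0.388
time: 10.1
ee_pos: [651.0, -136.1, 49.3]
orientation: [-3.066, 1.561, 2.836]
ft_force: [-1.9, -1.0, -0.3]
gripper_width: 0.387
```

```bash
python3 -m handwheel '{"translation":[[0.002,0,0],[0.002,0,0]],"twist":[0,0],"claw":[0,0]}' 80
python3 -m handwheel '{"translation":[[0.003,0,0],[0.003,0,0]],"twist":[0,0],"claw":[0,0]}' 80
```

```text
time: 10.35
ee_pos: [650.8, -136.1, 47.1]
orientation: [-3.058, 1.561, 2.844]
ft_force: [0.4, -0.2, -1.5]
gripper_width: 0.389
time: 10.6
ee_pos: [650.7, -136.1, 43.9]
orientation: [-3.051, 1.561, 2.851]
ft_force: [-1.0, -0.9, -1.5]
gripper_width: 0.388
```

```bash
python3 -m handwheel '{"translation":[[0.003,0,0],[0.003,0,0]],"twist":[0,0],"claw":[0,0]}' 80
python3 -m handwheel '{"translation":[[0.003,0,0],[0.003,0,0]],"twist":[0,0],"claw":[0,0]}' 80
python3 -m handwheel '{"translation":[[0.003,0,0],[0.003,0,0]],"twist":[0,0],"claw":[0,0]}' 80
```

```text
time: 10.85
ee_pos: [650.7, -136.2, 40.7]
orientation: [-3.046, 1.56, 2.856]
ft_force: [-1.1, -1.0, -1.9]
gripper_width: 0.392
time: 11.1
ee_pos: [650.6, -136.2, 38.8]
orientation: [-3.029, 1.561, 2.873]
ft_force: [-7.7, 1.0, 14.6]
gripper_width: 0.387
time: 11.35
ee_pos: [650.6, -136.2, 38.9]
orientation: [-2.996, 1.562, 2.906]
ft_force: [-5.4, 0.7, 9.9]
gripper_width: 0.391
```

Contact came at TCP z 38.9, which is exactly the predicted home height: the stem dropped straight into the hole. I'll press to seat it, then check by picture.

```bash
python3 -m handwheel '{"translation":[[0.006,0,0],[0.006,0,0],[0.006,0,0]],"twist":[0,0,0],"claw":[0,0,0]}' 80
python3 - <<'E'
from h import *
s=observe();print(s["ee_pos"],s["ft_force"])
f=grab_frame("wrist");g=grab_frame("scene")
a=cv2.resize(f["image"][120:400,180:460],(400,400));b=cv2.resize(g["image"][220:320,210:310],(400,400),interpolation=cv2.INTER_CUBIC)
cv2.imwrite("pics/seat.png",np.hstack([a,b])[:,:,::-1])
E
```

```text
time: 11.72
ee_pos: [650.7, -136.3, 38.7]
orientation: [-2.758, 1.567, -3.139]
ft_force: [-9.2, 1.8, 19.4]
gripper_width: 0.391
[ 650.6731594 -136.2750982   38.7229229] [-9.24344767  1.82588474 19.39061385]
```

View pics/seat.png

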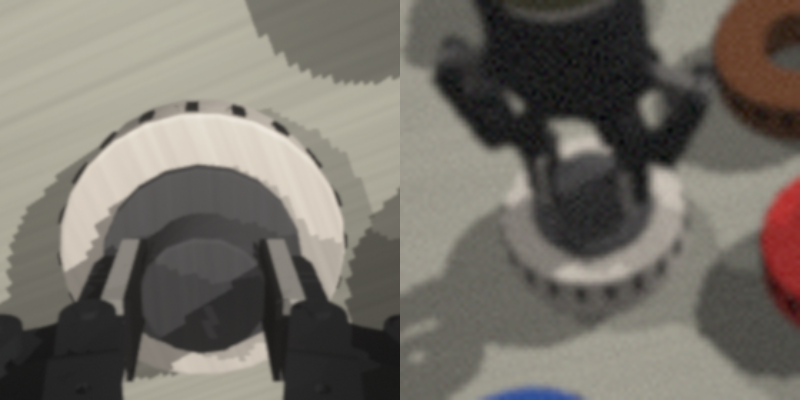

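The disc sits flat on the white rim in both views, and the tool levelled itself under the push. Releasing and retreating.

```bash
python3 -m handwheel '{"translation":[[0,0,0],[0,0,0],[0,0,0],[0,0,0],[0,0,0],[0,0,0]],"twist":[0,0,0,0,0,0],"claw":[0.38,0.5,0.7,0.9,0.9,0.9]}' 80
python3 -m handwheel '{"translation":[[-0.01,0,0],[-0.02,0,0],[-0.03,0,0],[-0.05,0,0],[-0.06,0,0],[-0.06,0,0],[-0.03,0,0],[0,0,0]],"twist":[0,0,0,0,0,0,0,0],"claw":[0.9,0.9,0.9,0.9,0.9,0.9,0.9,0.9]}' 80
python3 - <<'E'
from h import *
s=observe();print(s["ee_pos"])
f=grab_frame("wrist");g=grab_frame("scene");t=grab_frame("top")
np.savez("pics/w4.npz",pos=s["ee_pos"],ori=s["orientation"],**f)
a=cv2.resize(f["image"],(400,300));b=cv2.resize(g["image"],(400,300))
c=cv2.resize(t["image"],(400,300));d=cv2.resize(f["image"][140:300,220:433],(400,300))
cv2.imwrite("pics/end.png",np.vstack([np.hstack([a,b]),np.hstack([c,d])])[:,:,::-1])
E
```

```text
time: 12.58
ee_pos: [651.4, -136.2, 39.1]
orientation: [-2.585, 1.569, -2.966]
ft_force: [0.4, 1.1, 0.7]
gripper_width: 0.901
time: 13.58
ee_pos: [652.0, -136.3, 180.6]
orientation: [-0.155, 1.566, -0.536]
ft_force: [-1.0, 0.4, 0.4]
gripper_width: 0.898
[ 651.98728134 -136.26589772  180.5817    ]
```

View pics/end.png

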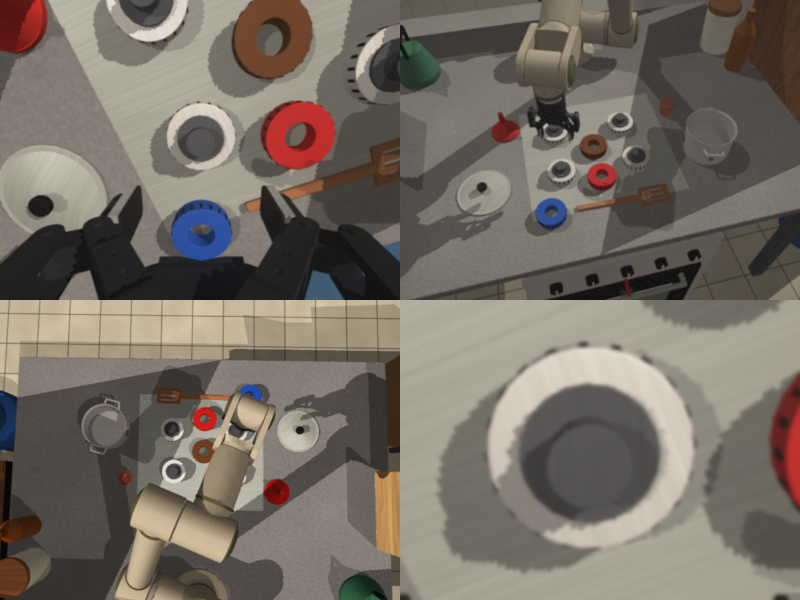

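The cap sits flat on the burner, the tumbler is standing where it was, the bystanders look undisturbed, and the gripper is clear.

```bash
python3 -c "
from rig import workorder,observe
print(workorder.hand_in(),observe()['time'])"
```

```text
the job is handed in; nothing more can be done
the job is handed in; nothing more can be done
```

The cap is on the open burner with its stem fully home, and I let go and handed the job in at about 14 s of the 51 s allowed. `hand_in` gives no verdict.

- **Pick-up:** I gripped the cap by its boss and lifted it off the tumbler, which stayed standing.
- **Insertion:** I lowered the stem at the well's measured centre, about (651, -135). It went straight into the hole, so no spiral sweep was needed.
- **Seating:** Contact came at TCP z 38.8–38.9 mm, matching the 38.9 mm I predicted for fully home. A press of about 20 N moved it no further.
- **Last checks:** After release the pictures show the cap flat on the rim. The gripper is clear at z ≈ 180 mm with no meaningful wrist force. The tumbler, pot, lid, funnel and turner look unmoved; I judged that by eye and did not measure it.
- **Small deviation:** The tool drifted about 1° off vertical during the carry, but levelled out when the cap seated. None of the checks failed or disagreed.

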